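Shift the gearbox on the test bench into third

TASK

Shift the gearbox on the bench into third: with the fingertips, push the red-knobbed lever from wherever it stands in the left-hand slots to the neutral channel, across to the right-hand side, and then forward, away from the robot, fully home in the third slot (three green dots). Only push the knob sideways: do not pull it up, because that works the reverse lock-out. Leave the parts lying around the gearbox where they are, and finish clear of everything.

Things in the scene. Friction and masses are not known exactly. Their poses are not given: they have to be found in the camera images.
- gearbox: Dark green fixed gearbox, foot 240 (x) by 190 (y) mm, housing 200 by 155, 105 mm high; 24 mm shaft stub out of its +x side to x = 155 mm. Origin: centre of its underside. x is 'forward' (away from the robot), y 'left' as seen from the robot, z up; yaw varies. On top a 110 by 110 mm metal gate plate, top at 126 mm, with the H-shaped opening.
- gate (a point): Centre of the gate plate's top, axes as the gearbox. The H: two 18 mm wide slots along x at y = +20 and -20 mm, each from x = -28 to 28 mm, joined by a neutral channel along y, 18 mm wide, at x = 0. Slot ends: first front left (+x, +y; 1 black dot), second rear left (-x, +y; 2 black), third front right (+x, -y; 3 green), fourth rear right (-x, -y; 4 black).
- slot3 (a point): Point at the top of the gate plate where the lever's axis passes when fully home in the third slot: (22, -20, 126) mm in the gearbox frame.
- knob_mid (a point): Centre of the red ball knob, 44 mm diameter: 165 mm along the lever from its pivot, which is at (0, 0, 50) mm in the gearbox frame; 195 to 215 mm above the bench. Below the ball a black collar 22 mm across (128 to 148 mm from the pivot), then the bare 12 mm rod. The knob travels up to about 50 mm each way in x and y.
- gear_cross (a joint): Sideways angle of the lever about the gearbox x axis through the pivot (rad). 0 is mid neutral channel; positive leans right (gearbox -y). Left slots at about -0.27, right slots at about +0.27, with about 0.04 of play either way. Starts left. Stays where it is left: friction of about 3 N at the knob.
- gear_shift (a joint): Fore-and-aft angle of the lever about its y axis, which tilts with gear_cross (rad). 0 is neutral; positive leans forward (gearbox +x). Slot ends at about +0.29 (forward, home) and -0.29 (back). It can cross only within about 0.03 of 0. Starts anywhere from -0.26 to 0.26. Stays where it is left: friction of about 3 N at the knob.
- gear_lift (a joint): How far the spring-loaded knob has been pulled up along the lever (m): 0 at rest, at most 0.020; starts to rise at about 22 N of pull and springs back.
- carriage: Loose steel linear-guide carriage with red ends, 72 by 44 by 28 mm, lying beside the gearbox; origin at the centre of its underside. Leave alone.
- bearing: Loose steel bearing ring, 52 mm outside, 15 mm high, lying flat beside the gearbox; origin at the centre of its underside. Leave alone.
- carton: Loose open cardboard carton, 110 by 85 by 55 mm; origin at the centre of its underside. Leave alone.
- driver: Loose screwdriver, 190 mm long, lying on the bench along its own x axis. Leave alone.

How it is judged (in metres and radians):
On the way, in this order (a step that is already met when the one before it is completed fails the run):
1. the lever has been pushed across the neutral channel to the right-hand side (value of joint gear_cross above 0.2 rad and value of joint gear_shift between -0.1 and 0.1 rad), for 0.1 s.
2. the lever is pushed forward, home in the third slot (value of joint gear_cross above 0.2 rad and value of joint gear_shift above 0.24 rad), for 0.2 s.
At the end, for the whole second after the job is handed in: The lever rests in the third slot: leaning right (gear_cross above 0.2 rad) and fully forward (gear_shift above 0.24 rad of about 0.29), at rest, its knob down (within 3 mm), the loose parts within 20 mm of where they lay (all of step 2 and value of joint gear_lift below 0.003 m and velocity of joint gear_cross between -0.05 and 0.05 rad/s and velocity of joint gear_shift between -0.05 and 0.05 rad/s and distance of each of carriage, bearing, carton, driver from where it was at the start of the episode below 0.02 m); the robot touches nothing.
It fails at once if the knob is pulled up more than 8 mm (value of joint gear_lift above 0.008 m).
It fails at once if a loose part is moved more than 20 mm (distance of any of carriage, bearing, carton, driver from where it was at the start of the episode above 0.02 m).
It fails at once if a loose part is lifted off the bench (height (world z) of any of carriage, bearing, carton, driver above 0.03 m).
It also fails if it takes over 72 s, if anything falls off the work surface, if the arm or the gripper's body presses on something with over 40 N, if the wrist force passes 120 N, or if a joint passes its speed limit or range.

ROBOT

A 6-joint arm with a two-finger parallel gripper is mounted at the origin on the work surface. World frame = base frame: x ahead of the robot, y to its left, z up, the work surface at z = 0. Lengths are in mm, angles in rad, forces in N, time in s.
With the tool pointing down it reaches from about 300 to 875 mm from the base axis. Payload 6.4 kg.
Tool frame: the origin (TCP) lies on the centre line of the jaws, within the pads' length; the fingertips stand 17 mm ahead of it and the grasp point (between the pads) lies 2 mm behind it; z points along the fingers, x is the direction in which the jaws open and shut, and the axes are right-handed (so a half turn about z gives the same grasp; the last joint's range is limited). The gripper opens to 88 mm and grips with 3 to 60 N. Pads are 18 mm wide; open, the fingers measure 123 mm over their backs; the gripper's body (75 mm by 187 mm) begins 45 mm behind the grasp point.
Start: joints at [0.924, 0.181, 1.607, -0, 1.354, -0.206], TCP at [245.322, 520.056, 255.714] pointing down, gripper open.
Joint ranges: [-2.99, 2.99], [-0.89, 2.07], [0.3, 2.58], [-1.14, 4.28], [0, 2.63], [-3.12, 3.12]. Speed limits (rad/s): [2.57, 2.57, 3.01, 3.14, 3.14, 3.14].

INTERFACE

Orientations are given as a unit quaternion [w, x, y, z].
In Python, from rig import * gives the robot as it stands. The module is installed in compiled form; this text tells all that it offers. Calls block until the motion is done:
- goto(position, orientation): joint-space move of the TCP to a pose.
- movel(position, speed=150, ori=None, f_stop=None): straight line of the TCP; ori=None keeps the orientation; speed is the mean speed in mm/s. With f_stop (N) it stops when the force on the tool has changed by that much, and returns True; else False.
- goto_joints(angles): joint-space move.
- move_gripper(opening, effort=None): finger opening in mm; effort is the grip in N (None keeps the last); returns when the fingers have stopped.
- dwell(seconds).
- inverse_kinematics(position, orientation): joint angles nearest the present ones, or None.
- capture(name): name is "side" or "top" or "wrist"; returns (picture, depth): 420x560x3 uint8, red, green, blue; 420x560 float32, mm along the optical axis (not along the pixel's ray), 0 where there is no reading.
- camera_params(name): a dict with "fx", "fy", "cx", "cy" (pixels), "D" ([k1, k2, p1, p2, k3] as OpenCV has them; the pictures are not rectified), "R" (3x3) and "t" (3): a world point X has camera coordinates R X + t. Camera axes: x right, y down, z forward; pixel columns grow to the right and rows downward; lengths in mm; the calibration is good to about 2 mm. A picture is of the moment at which its call begins: read the wrist's pose just before it. camera_params takes no time and is no camera call; for the wrist camera it gives the pose at the moment of the call.
A pose or a line that the arm cannot do raises Unreachable and nothing moves.
- job_done(): hands the job in, once; it reports no verdict.
Readings, each from a call of its own:
- read_clock(): time.
- read_qpos(): joint angles.
- read_joint_velocities(): joint speeds.
- read_joint_efforts(): joint torques, N m.
- read_eef_pos(): TCP position.
- read_ee_rot(): TCP orientation.
- read_contact_force(): force on the tool from outside, world axes, zero at the start.
- read_torque(): the same for the moment, N m.
- read_opening(): finger opening in mm.
Only numpy, scipy, OpenCV 4.12 (cv2) and the standard library are available. Lean on these libraries where they do the work, as an engineer would, in place of code of your own. Each camera call takes 0.05 s, during which the arm holds its last target.

## Working session

There is one attempt and no reset: what is moved stays moved. The work goes in short steps, each a Python script; the robot and the scene stay as the last script left them, time stands still between calls to the robot, and variables do not carry over. Pictures are saved under pics/ and viewed, and the job is handed in when it is done.

```bash
mkdir -p pics; ls; python3 - <<'E'
from rig import *
import cv2, numpy as np
for n in ("side","top","wrist"):
    p,d=capture(n); np.savez(f"{n}0.npz",p=p,d=d,**{k:np.array(v) for k,v in camera_params(n).items()})
    cv2.imwrite(f"pics/{n}0.png",p[:,:,::-1])
    c=camera_params(n); print(n,{k:np.round(v,3).tolist() for k,v in c.items()})
print(read_clock(),read_eef_pos(),read_ee_rot(),read_contact_force())
E
```

```text
pics
side {'fx': 493.198, 'fy': 493.198, 'cx': 280.896, 'cy': 210.845, 'D': [-0.106, 0.0, 0.0, 0.0, 0.0], 'R': [[-0.996, -0.092, -0.009], [-0.064, 0.762, -0.645], [0.066, -0.641, -0.764]], 't': [617.943, 108.922, 1141.983]}
top {'fx': 385.872, 'fy': 385.872, 'cx': 281.817, 'cy': 206.187, 'D': [-0.055, 0.0, 0.0, 0.0, 0.0], 'R': [[-0.004, -1.0, 0.012], [-0.992, 0.002, -0.128], [0.128, -0.012, -0.992]], 't': [35.765, 646.877, 837.789]}
wrist {'fx': 299.399, 'fy': 299.399, 'cx': 278.522, 'cy': 209.944, 'D': [-0.047, 0.0, 0.0, 0.0, 0.0], 'R': [[0.427, 0.904, -0.002], [0.868, -0.409, 0.28], [0.252, -0.122, -0.96]], 't': [-574.014, -38.461, 390.807]}
0.15 [245.07896914 519.73530625 255.03485407] [ 2.25368959e-04  8.44595433e-01  5.35404617e-01 -6.31721198e-04] [-0.49076891 -0.20607953 -0.72318093]
```

View pics/side0.png

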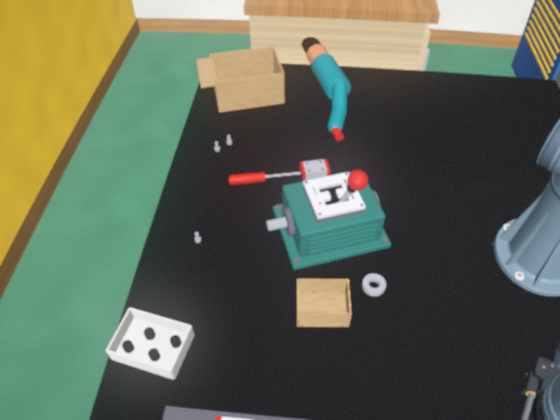

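View pics/top0.png

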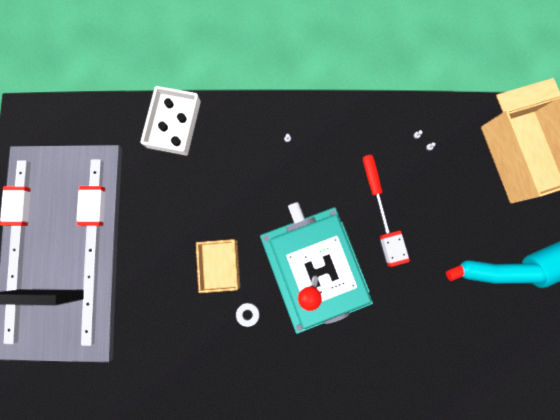

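The side and top views show the gearbox around pixel (318,270) in the top view, with the stub pointing up and left. The red knob is at (310,298), so the lever is rear left. The carriage and driver lie to its right, and the carton and bearing to its left. Next I measure the plate and the knob.

```bash
cat > h.py <<'E'
import numpy as np, cv2
from scipy.optimize import least_squares
def params(c): return np.array([[c['fx'],0,c['cx']],[0,c['fy'],c['cy']],[0,0,1]],float),np.array(c['D'],float),np.array(c['R']),np.array(c['t'])
def rays(c,uv):
    K,D,R,t=params(c); n=cv2.undistortPoints(np.array(uv,float).reshape(-1,1,2),K,D)[:,0]
    return -R.T@t, np.c_[n,np.ones(len(n))]@R   # origin, dirs with camera z=1
def onplane(c,uv,z):
    o,d=rays(c,uv); return o+d*((z-o[2])/d[:,2])[:,None]
def cloud(c,mask,d):
    v,u=np.nonzero(mask&(d>0)); o,r=rays(c,np.c_[u,v]); return o+r*d[v,u][:,None]
def redmask(p):
    h=cv2.cvtColor(p,cv2.COLOR_RGB2HSV); return ((h[...,0]<8)|(h[...,0]>172))&(h[...,1]>150)&(h[...,2]>90)
def largest(m,near=None):
    n,l,s,c=cv2.connectedComponentsWithStats(m.astype(np.uint8))
    k=1+np.argmax(s[1:,4]) if near is None else 1+np.argmin(np.hypot(*(c[1:]-near).T)+1e3*(s[1:,4]<40))
    return l==k
def sphere(P,r=22):
    c0=np.median(P,0)-[0,0,10]
    return least_squares(lambda c:np.linalg.norm(P-c,axis=1)-r,c0,loss='soft_l1').x
def knobfit(c,p,d,near):
    m=largest(redmask(p),near); v,u=np.nonzero(m)
    return sphere(cloud(c,cv2.erode(m.astype(np.uint8),np.ones((3,3)))>0,d)),(u.mean(),v.mean()),m.sum()
E
python3 - <<'E'
from h import *
T=np.load('top0.npz');S=np.load('side0.npz')
for n,c,near in(('top',T,(310,298)),('side',S,(357,180))): 
    k,uv,a=knobfit(c,c['p'],c['d'],near); print(n,'knob',k.round(1),uv,a)
oc=[rays(c,[uv]) for c,uv in((T,knobfit(T,T['p'],T['d'],(310,298))[1]),(S,knobfit(S,S['p'],S['d'],(357,180))[1]))]
A=np.zeros((3,3));b=np.zeros(3)
for o,d in oc:
    d=d[0]/np.linalg.norm(d[0]);M=np.eye(3)-np.outer(d,d);A+=M;b+=M@o
print('tri',np.linalg.solve(A,b))
# plate
for n,c,near in(('top',T,(322,268)),('side',S,(333,196))):
    h=cv2.cvtColor(c['p'],cv2.COLOR_RGB2HSV); m=(h[...,1]<60)&(h[...,2]>140)
    m=largest(m,near)
    v,u=np.nonzero(m); P=onplane(c,np.c_[u,v],126.)
    C=cloud(c,m,c['d']); print(n,'plate z',np.percentile(C[:,2],[5,50,95]).round(1),m.sum())
    r=cv2.minAreaRect(P[:,:2].astype(np.float32)); print(r)
    # housing top / foot green
    g=(h[...,0]>75)&(h[...,0]<95)&(h[...,1]>120)
    yy,xx=np.mgrid[:420,:560]; g&=np.hypot(xx-near[0],yy-near[1])<90
    C=cloud(c,g,c['d']); q=C[(abs(C[:,2]-105)<5)]; print('housing',cv2.minAreaRect(q[:,:2].astype(np.float32)),len(q))
cv2.imwrite('pics/topzoom.png',cv2.resize(T['p'][190:350,230:430,::-1],None,fx=4,fy=4,interpolation=2)[:600,:800])
E
```

```text
top knob [459.5 -12.7 205.7] (np.float64(309.3310023310023), np.float64(298.13986013986016)) 429
side knob [461.  -15.4 206.7] (np.float64(357.71661237785014), np.float64(179.4755700325733)) 307
tri [459.30441306 -12.70936514 209.23770636]
top plate z [105.8 125.9 128.6] 2380
((503.5938415527344, -44.393035888671875), (113.8033218383789, 112.74609375), 20.44280433654785)
housing ((503.85076904296875, -43.886810302734375), (199.60794067382812, 155.2195587158203), 20.714134216308594) 3643
side plate z [ 22.8 125.7 129.8] 2227
((513.0731811523438, -70.63462829589844), (121.23335266113281, 183.03372192382812), 19.991546630859375)
housing ((501.7730712890625, -37.22998046875), (198.78929138183594, 145.07699584960938), 18.6705322265625) 1003
```

View pics/topzoom.png

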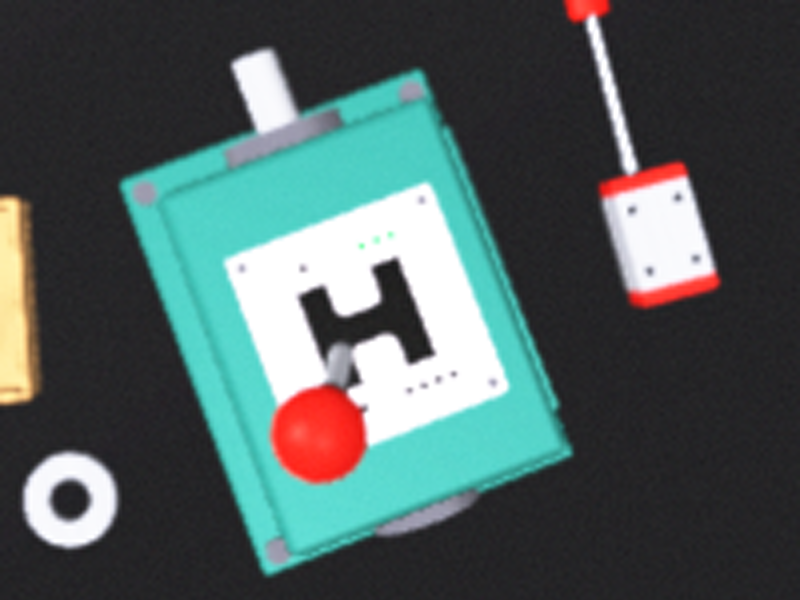

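The gearbox is at (503.7, -44), yaw 20.6°, with housing and plate agreeing. The lever is in second (cross about -0.28, shift about -0.185, radius check 165.4 mm). I'll close the fingers and push from behind up to neutral.

```bash
cat >> h.py <<'E'
from scipy.spatial.transform import Rotation as Ro
G0=np.array([503.7,-44.1,0]);YAW=np.radians(20.6);GR=Ro.from_euler('z',YAW).as_matrix()
def W(*p): return (G0+GR@np.array(p,float)).tolist()
def Gf(p): return GR.T@(np.array(p)-G0)
xa=GR@[0,1,0.]; za=np.array([0,0,-1.]); 
ORI=np.roll(Ro.from_matrix(np.c_[xa,np.cross(za,xa),za]).as_quat(),1).tolist()
def angles(k):
    q=Gf(k)-[0,0,50]; return np.arctan2(-q[1],q[2]),np.arctan2(q[0],np.hypot(q[1],q[2]))
def look(tag,cams=('top','side')):
    from rig import capture,camera_params
    for n in cams:
        c=camera_params(n);p,d=capture(n);cv2.imwrite(f'pics/{n}_{tag}.png',p[:,:,::-1])
        m=redmask(p);P=cloud(c,m,d);P=P[(P[:,2]>170)&(P[:,2]<245)&(np.hypot(*(P[:,:2]-G0[:2]).T)<110)]
        if len(P)>30:
            k=sphere(P);print(n,len(P),'knob',Gf(k).round(1),'cross,shift',np.round(angles(k),3))
        else: print(n,'hidden',len(P))
E
python3 - <<'E'
from rig import *
from h import *
print(ORI,angles([459.5,-12.9,206.5]))
move_gripper(0,10)
goto(W(-95,45,300),ORI); print(read_qpos())
look('a')
movel(W(-95,45,208),speed=80)
f0=read_contact_force()
print(movel(W(-45,45,208),speed=40,f_stop=2.0),Gf(read_eef_pos()),np.array(read_contact_force())-f0,read_clock())
look('b')
E
```

```text
[0.0, 0.5692795234308443, 0.8221440410307375, 0.0] (np.float64(-0.2785487774843508), np.float64(-0.18461334219457773))
[-3.86148293e-01 -2.76027166e-01  1.95492969e+00  1.88493597e-04
  1.46261221e+00 -2.31691280e+00]
top 427 knob [-30.3  44.9 205.7] cross,shift [-0.281 -0.185]
side 292 knob [-30.4  42.  206.4] cross,shift [-0.262 -0.185]
True [-59.37867666  45.23642941 207.56299894] [-0.85347144 -0.53885642  0.57050506] 5.7917
top 171 knob [-29.5  44.9 205.9] cross,shift [-0.28 -0.18]
side 288 knob [-29.2  42.2 206.7] cross,shift [-0.263 -0.178]
```

Contact came at an offset of about 30 mm, as expected. I push on to neutral.

```bash
python3 - <<'E'
from rig import *
from h import *
print(movel(W(-31,45,208),speed=30,f_stop=15),Gf(read_eef_pos()),read_contact_force())
look('c0')
movel(W(-75,45,208),speed=60)
movel(W(-75,45,290),speed=120)
look('c'); print(read_clock())
E
```

```text
False [-31.02853394  45.03716161 207.9387909 ] [-2.08905138 -0.16925901  2.26511429]
top 68 knob [ -3.2  46.1 208.3] cross,shift [-0.284 -0.02 ]
side 272 knob [ -1.6  42.6 209.3] cross,shift [-0.261 -0.01 ]
top 420 knob [ -2.4  46.1 208.1] cross,shift [-0.283 -0.015]
side 268 knob [ -1.3  42.6 209.5] cross,shift [-0.261 -0.008]
8.925
```

View pics/top_c.png

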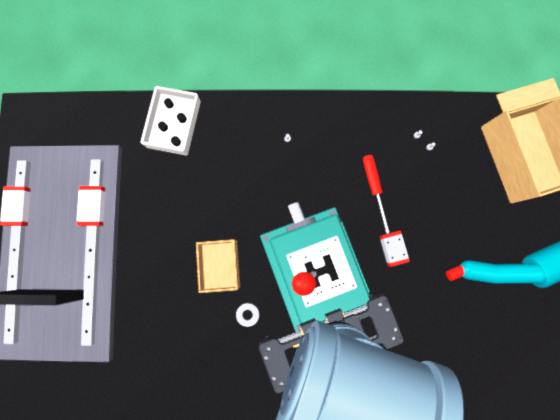

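In the top view the knob is at (303,284), opposite the channel, with shift about -0.012 (within ±0.03). Now I push across.

```bash
python3 - <<'E'
from rig import *
from h import *
movel(W(-75,110,290),speed=150)
movel(W(-1,110,290),speed=150)
movel(W(-1,110,208),speed=100)
print(movel(W(-1,70,208),speed=40,f_stop=2.0),Gf(read_eef_pos()),read_contact_force())
r=movel(W(-1,-4,208),speed=40,f_stop=14);print(r,Gf(read_eef_pos()),GR.T@read_contact_force())
look('d'); print(read_clock())
E
```

```text
True [ -1.18138003  80.47926651 207.74441776] [-0.69660319  3.28076293  2.20454677]
False [ -1.03601652  -3.83078752 207.96178952] [-0.02124559  2.43331133 -2.24009175]
top hidden 0
side hidden 28
14.2167
```

```bash
python3 - <<'E'
from rig import *
from h import *
r=movel(W(-1,-9,208),speed=20,f_stop=12);print(r,Gf(read_eef_pos()),GR.T@read_contact_force())
movel(W(-1,30,208),speed=80)
movel(W(-1,30,290),speed=120)
movel(W(-85,30,290),speed=150)
look('e'); print(read_clock())
E
```

```text
False [ -0.94174735  -9.33620636 208.11087743] [ 0.12140775  3.10148762 -0.71602655]
top 427 knob [ -2.9 -44.5 208.7] cross,shift [ 0.273 -0.017]
side 287 knob [ -1.4 -47.2 208.5] cross,shift [ 0.289 -0.008]
16.8917
```

View pics/top_e.png

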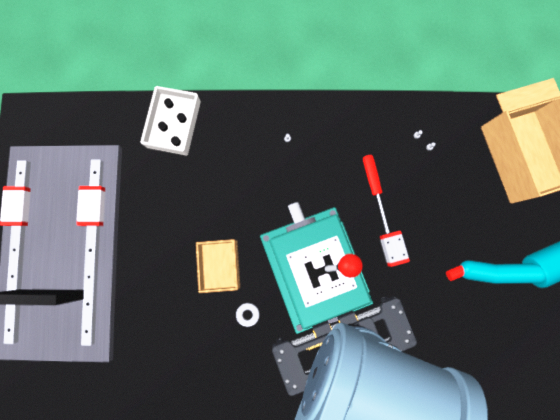

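The knob is now at (349,265), on the right in neutral with cross about 0.28. Next I push it forward until it stops.

```bash
python3 - <<'E'
from rig import *
from h import *
movel(W(-85,-44,290),speed=120)
movel(W(-85,-44,206),speed=100)
print(movel(W(-25,-44,206),speed=45,f_stop=2.0),Gf(read_eef_pos()))
r=movel(W(24,-43.5,206),speed=35,f_stop=12);print(r,Gf(read_eef_pos()),GR.T@read_contact_force())
movel(W(-40,-44,206),speed=80)
movel(W(-60,-44,300),speed=120)
movel(W(-140,-44,300),speed=150)
look('f'); print(read_clock(),read_contact_force())
E
```

```text
True [-30.83810066 -43.89145605 205.60471344]
True [ 16.63395143 -43.03089791 204.40061208] [-5.90506252 -1.14721528  4.1503327 ]
top 417 knob [ 45.1 -42.4 202.7] cross,shift [0.271 0.277]
side 294 knob [ 46.7 -46.  203.7] cross,shift [0.291 0.283]
23.65 [ 0.66112864 -0.66866406  0.03678502]
```

View pics/top_f.png

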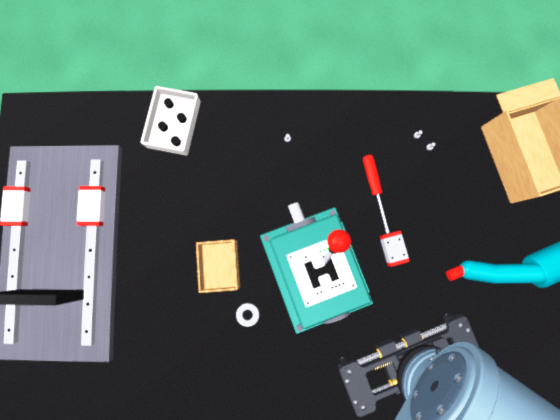

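The knob is at (339,241), front right, with cross about 0.28, shift about 0.28 and a radius of 165 mm, so it isn't lifted. The loose parts are where they were and the arm is clear, so I'm handing in.

```bash
python3 - <<'E'
from rig import *
job_done()
E
```

```text
the job is handed in; nothing more can be done
```

The lever is in third and the job is handed in, at about 24 s on the robot clock. With closed fingers I pushed it from second to neutral, across to the right, then forward until a 12 N stop.

**Lever position:** the last pictures give gear_cross 0.27 (top) and 0.29 (side), and gear_shift 0.277 (top) and 0.283 (side). Both are above the limits of 0.2 and 0.24. The two cameras differed by 2 to 4 mm sideways throughout, which is more than the stated calibration error but does not affect the result.

**Knob height:** from the top view the knob was about 165 mm from the pivot, so it is down. The side view works out about 2 mm longer.

**Loose parts and arm:** the loose parts look unmoved in the top picture, but I did not measure them. The arm stopped clear of everything, with the force reading under 1 N.

No check failed, and handing in reports no verdict.

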